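Tighten the carver's bench clamp to its first click

TASK

Two bench clamps stand on the table; one has a block of wood in its jaw, the other is empty. Tighten the clamp with the block in it by pushing its lever round clockwise, seen from above, until its slip clutch clicks once; stop at that first click and let go. Leave the empty clamp alone.

Things in the scene. Friction and masses are not known exactly. Their poses are not given: they have to be found in the camera images.
- clamp_post (a point): centre (160 mm up) of the black upright post at the lever's end, on the clamp with the wood block. Post round, 20 mm across, free from 137 to 184 mm up. Site x points outward along the lever, z up; the vertical screw axis is 100 mm toward -x, so the post runs on a 100 mm circle. Lever: 12 mm bar, centreline 131 mm up; hub 38 mm across, top 145 mm up
- clamp_screw (a joint): turn of the screw of the clamp with the block, rad, growing clockwise from above (tightening). Starts between 0 and 0.35; hard stop at 1.0, the pad then fast on the block. It takes about 3 N at the post and stays where it is left
- clamp_lever (a joint): slip of the lever on that screw, rad, same sense; starts at 0, under 0.05 while the screw still turns. With the screw at its stop the push at the post rises to about 10 N; at about 0.17 the clutch gives and the lever leaps ahead of the pusher into a notch at 0.35: first click. Pushed on past about 0.52 it falls into the notch at 0.70: a second click, too many
- spare_post (a point): the same point on the post of the empty clamp, alike in form and size. Each clamp: dark iron C-frame fixed to the table, 110 x 90 mm, 110 mm high, jaw open toward the robot, lever on top, starting roughly to the robot's left of the screw. This post must stay where it is

How it is judged:
By the outcome, as a careful person would: the job done as asked, in the order asked, and still so for the second after the job is handed in, with the robot touching nothing.
It also fails if it takes over 43 s, if anything falls off the work surface, if the arm or the gripper's body presses on something with over 40 N, if the wrist force passes 120 N, or if a joint passes its speed limit or range.

ROBOT

A 6-joint arm with a two-finger parallel gripper is mounted at the origin on the work surface; the furniture and walls round the work are solid. World frame = base frame: x ahead of the robot, y to its left, z up, the work surface at z = 0. Lengths are in m, angles in rad, forces in N, time in s.
With the tool pointing down it reaches from about 0.35 to 0.95 m from the base axis. Payload 17.4 kg.
Tool frame: the origin (TCP) lies at the very end of the fingers, on their centre line; the grasp point (between the pads) lies 19 mm behind it; y points along the fingers, z is the direction in which the jaws open and shut, and the axes are right-handed (so a half turn about y gives the same grasp; the last joint's range is limited). The gripper opens to 93 mm and grips with 3 to 60 N. Pads are 15 mm wide; open, the fingers measure 128 mm over their backs; the gripper's body (75 mm by 188 mm) begins 65 mm behind the grasp point.
Start: joints at [1.172, 0.116, 1.442, -0, 1.584, -0.038], TCP at [0.238, 0.632, 0.193] pointing down, gripper open.
Joint ranges: [-2.83, 2.83], [-0.83, 2.19], [0.07, 2.5], [-1.14, 4.28], [0.01, 3], [-2.97, 2.97]. Speed limits (rad/s): [1.89, 1.89, 2.22, 3.14, 3.14, 3.14].

INTERFACE

Orientations are given as a unit quaternion [w, x, y, z].
In Python, from station import get_obs, grab_frame, finish_job gives the robot as it stands.
- The arm moves only by the shell command python3 -m pendant 'ROWS'. ROWS is JSON, a list of rows, each an object of numbers: "tx", "ty", "tz": the shift along the tool's x, y, z in m; "ax", "ay", "az": the turn, a rotation vector about the tool's x, y, z in rad; "claw": the closure in counts, from 0 (fully open) to 255 (shut). In form: [{"tx": .., "ty": .., "tz": .., "ax": .., "ay": .., "az": .., "claw": ..}, ...]. A call has 1 to 10 rows; each row is the pose to reach, as a shift and turn from the pose measured when the call began, along the tool's axes at that moment; what a row does not reach only later rows make up. A row lasts 1/8 s, in which the tool goes at most 62.5 mm and 10.7 degrees, less where a joint would pass 70% of its speed; a pose out of reach is approached as far as the arm can. A call with a gripper value outside its range is refused whole. The fingers move at their own pace and stop on an object; the grip force is fixed at half the most. Time passes only in rows, so rows that repeat a pose let the fingers close. It gives the time, the measured TCP pose, the force and the opening at its end, in the units of the state.
- get_obs(): the state, without advancing time (a new reading comes with each control period).
- grab_frame(name): name is "side" or "top"; returns a dict with "color" (480x640x3 uint8, red, green, blue), "camera_matrix" (3x3 intrinsics, pixels), "R" (3x3) and "t" (3): a world point X has camera coordinates R X + t. Camera axes: x right, y down, z forward; pixel columns grow to the right and rows downward; lengths in m; the calibration is good to about 2 mm. A picture is of the moment at which its call begins. There is no depth.
- finish_job(): hands the job in, once; it reports no verdict.
The state is a dict: "time_s": time; "joint_positions": joint angles; "dq": joint speeds; "effort": joint torques, N m; "ee_pos": TCP position; "tcp_rot": TCP orientation; "force": force on the tool from outside, world axes, zero at the start; "wrist_torque": the same for the moment, N m; "width": finger opening in m.
Only numpy, scipy, OpenCV 4.12 (cv2) and the standard library are available. Lean on these libraries where they do the work, as an engineer would, in place of code of your own. Each camera call takes 0.05 s, during which the arm holds its last target.

## Working session

There is one attempt and no reset: what is moved stays moved. The work goes in short steps, Python scripts to look and compute and a shell command to move; the robot and the scene stay as the last step left them, time stands still between calls to the robot, and variables do not carry over. Pictures are saved under pics/ and viewed, and the job is handed in when it is done.

```bash
mkdir -p pics; python3 - <<'E'
from station import *
import cv2,numpy as np
o=get_obs(); print({k:np.round(v,3).tolist() for k,v in o.items()})
for n in("side","top"):
    f=grab_frame(n); cv2.imwrite(f"pics/{n}0.png",f["color"][:,:,::-1]); print(n,f["camera_matrix"].tolist(),np.round(f["R"],4).tolist(),f["t"])
E
```

```text
{'time_s': 0.0, 'joint_positions': [1.172, 0.116, 1.442, -0.0, 1.584, -0.038], 'dq': [-0.002, 0.001, 0.002, 0.0, 0.001, -0.001], 'effort': [0.001, -72.125, -62.263, 0.078, 0.024, -0.0], 'ee_pos': [0.238, 0.631, 0.192], 'tcp_rot': [-0.695, 0.696, -0.127, 0.127], 'force': [-0.522, 0.336, 0.28], 'wrist_torque': [0.012, -0.011, -0.024], 'width': 0.093}
side [[542.3411928308942, 0.0, 312.4398265234577], [0.0, 542.3411928308942, 240.28714905389612], [0.0, 0.0, 1.0]] [[0.7009, -0.7132, 0.0014], [-0.3652, -0.3606, -0.8582], [0.6126, 0.601, -0.5133]] [-0.28865489  0.29171866  0.70293432]
top [[588.5058520588295, 0.0, 322.51612543422584], [0.0, 588.5058520588295, 237.32729238245295], [0.0, 0.0, 1.0]] [[-0.022, -0.9996, 0.019], [-0.9958, 0.0202, -0.0895], [0.0891, -0.0209, -0.9958]] [0.04694272 0.4837178  1.00446398]
```

View pics/side0.png

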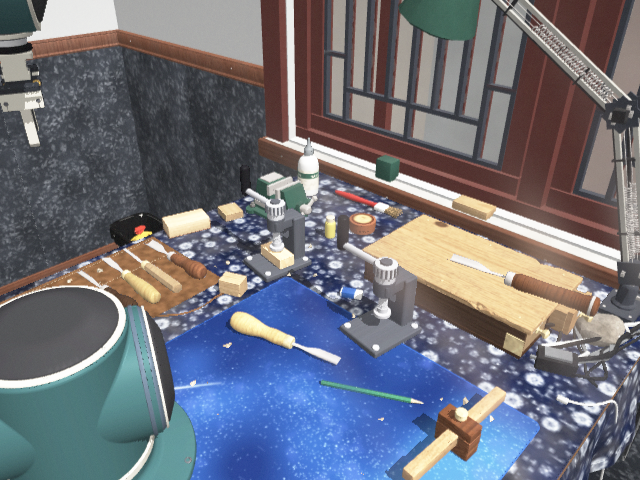

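View pics/top0.png

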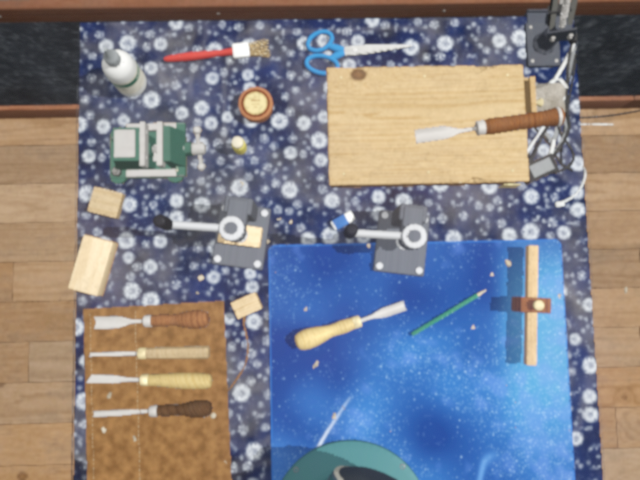

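```bash
python3 - <<'E'
import cv2,numpy as np
a=cv2.imread("pics/side0.png")[140:290,220:320]; b=cv2.imread("pics/top0.png")[180:280,140:280]
cv2.imwrite("pics/sidec.png",cv2.resize(a,None,fx=4,fy=4,interpolation=2)); cv2.imwrite("pics/topc.png",cv2.resize(b,None,fx=5,fy=5,interpolation=2))
E
```

```text
(no output)
```

View pics/sidec.png

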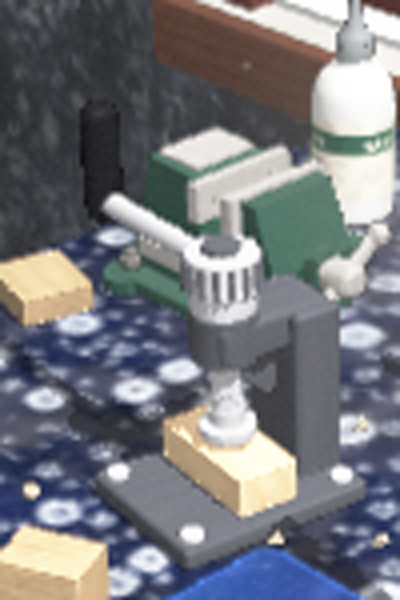

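View pics/topc.png

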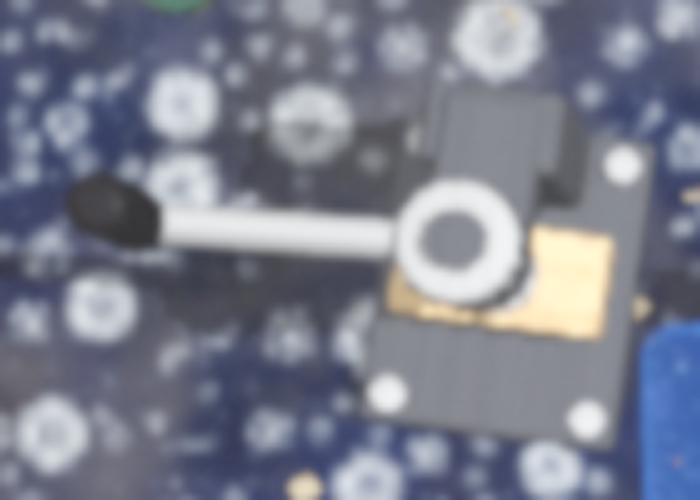

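```bash
cat > h.py <<'E'
import numpy as np
from station import *
def ray(f,u,v,z):
    K,R,t=f["camera_matrix"],f["R"],f["t"]; d=R.T@np.linalg.solve(K,[u,v,1]); c=-R.T@t
    return c+d*(z-c[2])/d[2]
E
python3 - <<'E'
from h import *
s=grab_frame("side");t=grab_frame("top")
print("top: post",ray(t,160.3,221.4,.184),"hub",ray(t,231.4,228,.145))
print("side: post",ray(s,244.8,166,.184),"hub",ray(s,275.2,201.5,.145))
print("spare post",ray(t,350,232,.184),"hub",ray(t,414,236,.145))
p=ray(t,160.3,221.4,.184);h=ray(t,231.4,228,.145);print(np.linalg.norm((p-h)[:2]))
E
```

```text
top: post [0.49819445 0.27663315 0.184     ] hub [0.49066746 0.17835981 0.145     ]
side: post [0.4995048  0.27538489 0.184     ] hub [0.48790826 0.17443443 0.145     ]
spare post [ 4.77067805e-01 -3.68305558e-04  1.84000000e-01] hub [ 0.47272699 -0.10129624  0.145     ]
0.09856117364041253
```

```bash
cat >> h.py <<'E'
from scipy.spatial.transform import Rotation as Ro
C=np.array([.490,.177])
def rot(o): q=o["tcp_rot"]; return Ro.from_quat([q[1],q[2],q[3],q[0]])
def goal(o,phi,back,z,r=.1,sg=1):
    # lever angle phi(rad, world), pusher centre 'back' m behind post; tool x = sg*tangent
    rad=np.array([np.cos(phi),np.sin(phi)]); tan=np.array([np.sin(phi),-np.cos(phi)])
    p=np.append(C+r*rad-back*tan,z); x=np.append(sg*tan,0); y=np.array([0,0,-1.]); 
    G=Ro.from_matrix(np.c_[x,y,np.cross(x,y)]); R=rot(o)
    return np.round(R.inv().apply(p-o["ee_pos"]),4),np.round((R.inv()*G).as_rotvec(),3),p
E
python3 - <<'E'
from h import *
o=get_obs();print(np.round(rot(o).as_matrix(),3))
for sg in(1,-1):
  for b,z in((.06,.2),(.04,.143)): print(sg,goal(o,np.radians(84.5),b,z,sg=sg))
E
```

```text
[[ 0.936 -0.     0.353]
 [-0.353 -0.001  0.936]
 [-0.    -1.    -0.001]]
1 (array([ 0.3119, -0.0076, -0.2555]), array([ 0.001, -0.265, -0.   ]), array([0.4398608 , 0.28229036, 0.2       ]))
1 (array([ 0.3312,  0.0494, -0.2502]), array([ 0.001, -0.265, -0.   ]), array([0.45976873, 0.28037345, 0.143     ]))
-1 (array([ 0.3119, -0.0076, -0.2555]), array([0.000e+00, 2.877e+00, 1.000e-03]), array([0.4398608 , 0.28229036, 0.2       ]))
-1 (array([ 0.3312,  0.0494, -0.2502]), array([0.000e+00, 2.877e+00, 1.000e-03]), array([0.45976873, 0.28037345, 0.143     ]))
```

```bash
python3 -m pendant '[{"tx":0.04,"ty":-0.008,"tz":-0.03,"ay":-0.03,"claw":255},{"tx":0.08,"ty":-0.008,"tz":-0.065,"ay":-0.08,"claw":255},{"tx":0.12,"ty":-0.008,"tz":-0.1,"ay":-0.13,"claw":255},{"tx":0.16,"ty":-0.008,"tz":-0.13,"ay":-0.18,"claw":255},{"tx":0.20,"ty":-0.008,"tz":-0.165,"ay":-0.22,"claw":255},{"tx":0.24,"ty":-0.008,"tz":-0.20,"ay":-0.25,"claw":255},{"tx":0.28,"ty":-0.008,"tz":-0.23,"ay":-0.265,"claw":255},{"tx":0.312,"ty":-0.008,"tz":-0.255,"ay":-0.265,"claw":255},{"tx":0.312,"ty":-0.008,"tz":-0.255,"ay":-0.265,"claw":255},{"tx":0.312,"ty":-0.008,"tz":-0.255,"ay":-0.265,"claw":255}]'
python3 - <<'E'
from h import *; import cv2
o=get_obs();print(np.round(o["ee_pos"],4),o["width"],o["joint_positions"],o["time_s"])
for b in(.04,.025): print(goal(o,np.radians(84.5),b,.143))
for n in("side","top"): 
  f=grab_frame(n)["color"][:,:,::-1]; f=f[60:300,120:440] if n=="side" else f[120:360,60:380]
  cv2.imwrite(f"pics/{n}1.png",cv2.resize(f,None,fx=2,fy=2))
E
```

```text
[0.2383 0.6314 0.1922] 0.09277258016848736 [ 1.17219195e+00  1.16313503e-01  1.44196104e+00 -6.37358526e-06
  1.58401307e+00 -3.78005345e-02] 0.2
(array([ 0.3312,  0.0494, -0.2502]), array([ 0.001, -0.265, -0.   ]), array([0.45976873, 0.28037345, 0.143     ]))
(array([ 0.3457,  0.0494, -0.2463]), array([ 0.001, -0.265, -0.   ]), array([0.47469967, 0.27893576, 0.143     ]))$[0]: bad value
```

```bash
python3 -m pendant '[{"tx":0.04,"ty":-0.008,"tz":-0.03,"ax":0,"ay":-0.03,"az":0,"claw":255},{"tx":0.08,"ty":-0.008,"tz":-0.065,"ax":0,"ay":-0.08,"az":0,"claw":255},{"tx":0.12,"ty":-0.008,"tz":-0.1,"ax":0,"ay":-0.13,"az":0,"claw":255},{"tx":0.16,"ty":-0.008,"tz":-0.13,"ax":0,"ay":-0.18,"az":0,"claw":255},{"tx":0.20,"ty":-0.008,"tz":-0.165,"ax":0,"ay":-0.22,"az":0,"claw":255},{"tx":0.24,"ty":-0.008,"tz":-0.20,"ax":0,"ay":-0.25,"az":0,"claw":255},{"tx":0.28,"ty":-0.008,"tz":-0.23,"ax":0,"ay":-0.265,"az":0,"claw":255},{"tx":0.312,"ty":-0.008,"tz":-0.255,"ax":0,"ay":-0.265,"az":0,"claw":255},{"tx":0.312,"ty":-0.008,"tz":-0.255,"ax":0,"ay":-0.265,"az":0,"claw":255},{"tx":0.312,"ty":-0.008,"tz":-0.255,"ax":0,"ay":-0.265,"az":0,"claw":255}]'
python3 - <<'E'
from h import *; import cv2
o=get_obs();print(np.round(o["ee_pos"],4),o["width"],o["joint_positions"],o["time_s"])
for b in(.04,.025): print(goal(o,np.radians(84.5),b,.143))
for n in("side","top"): 
  f=grab_frame(n)["color"][:,:,::-1]; f=f[60:300,120:440] if n=="side" else f[120:360,60:380]
  cv2.imwrite(f"pics/{n}1.png",cv2.resize(f,None,fx=2,fy=2))
E
```

```text
time_s: 1.55
ee_pos: [0.44, 0.283, 0.2005]
tcp_rot: [-0.706, 0.706, -0.034, 0.034]
force: [0.2, -0.1, -0.5]
width: 0.0009
[0.44   0.283  0.2005] 0.000882933660263706 [ 5.22849645e-01 -2.20078500e-01  1.75216101e+00  4.10724482e-05
  1.60974354e+00 -9.51770032e-01] 1.55
(array([ 0.0199,  0.0575, -0.0008]), array([ 0., -0., -0.]), array([0.45976873, 0.28037345, 0.143     ]))
(array([ 0.0349,  0.0575, -0.0007]), array([ 0., -0., -0.]), array([0.47469967, 0.27893576, 0.143     ]))
```

View pics/side1.png

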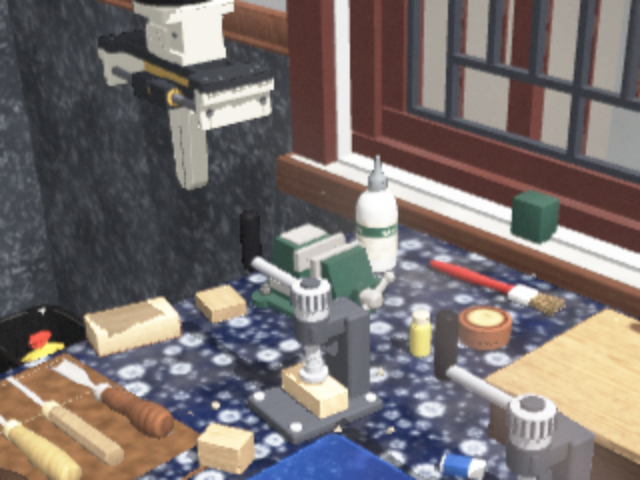

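View pics/top1.png

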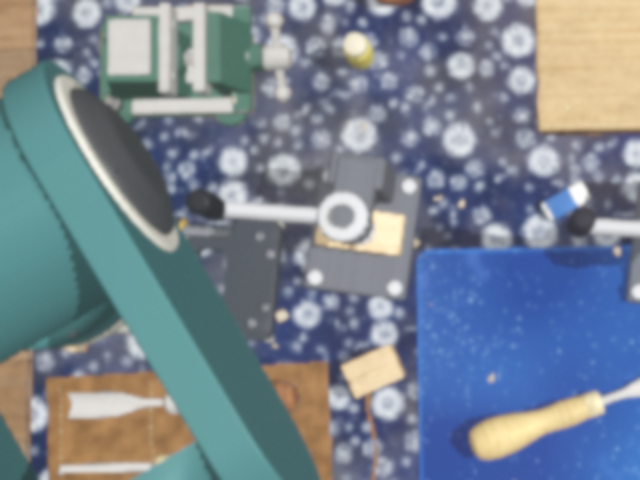

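```bash
python3 -m pendant '[{"tx":0.01,"ty":0.02,"tz":0,"ax":0,"ay":0,"az":0,"claw":255},{"tx":0.015,"ty":0.05,"tz":0,"ax":0,"ay":0,"az":0,"claw":255},{"tx":0.02,"ty":0.057,"tz":0,"ax":0,"ay":0,"az":0,"claw":255},{"tx":0.028,"ty":0.057,"tz":-0.001,"ax":0,"ay":0,"az":0,"claw":255},{"tx":0.034,"ty":0.057,"tz":-0.001,"ax":0,"ay":0,"az":0,"claw":255},{"tx":0.038,"ty":0.057,"tz":-0.001,"ax":0,"ay":0,"az":0,"claw":255}]'
python3 - <<'E'
from h import *; import cv2
o=get_obs()
for d in(84.5,80,75,70,65,60): print(d,goal(o,np.radians(d),.0175,.143))
f=grab_frame("side")["color"][100:300,160:400,::-1]
cv2.imwrite("pics/side2.png",cv2.resize(f,None,fx=3,fy=3))
E
```

```text
time_s: 2.4
ee_pos: [0.4782, 0.279, 0.1443]
tcp_rot: [0.706, -0.706, 0.033, -0.034]
force: [0.5, 0.2, -0.1]
width: 0.0006
84.5 (array([ 0.0041,  0.0013, -0.0004]), array([-0.   ,  0.001,  0.001]), array([0.48216514, 0.27821692, 0.143     ]))
80 (array([0.012 , 0.0013, 0.0006]), array([-0.   ,  0.08 ,  0.001]), array([0.49013068, 0.27851962, 0.143     ]))
75 (array([0.0208, 0.0013, 0.0011]), array([-0.   ,  0.167,  0.001]), array([0.4989782 , 0.27812192, 0.143     ]))
70 (array([0.0297, 0.0013, 0.0007]), array([-0.   ,  0.254,  0.001]), array([0.50775739, 0.27695461, 0.143     ]))
65 (array([ 0.0385,  0.0013, -0.0004]), array([-0.   ,  0.341,  0.001]), array([0.51640144, 0.2750266 , 0.143     ]))
60 (array([ 0.0471,  0.0013, -0.0022]), array([-0.   ,  0.429,  0.001]), array([0.52484456, 0.27235254, 0.143     ]))
```

View pics/side2.png

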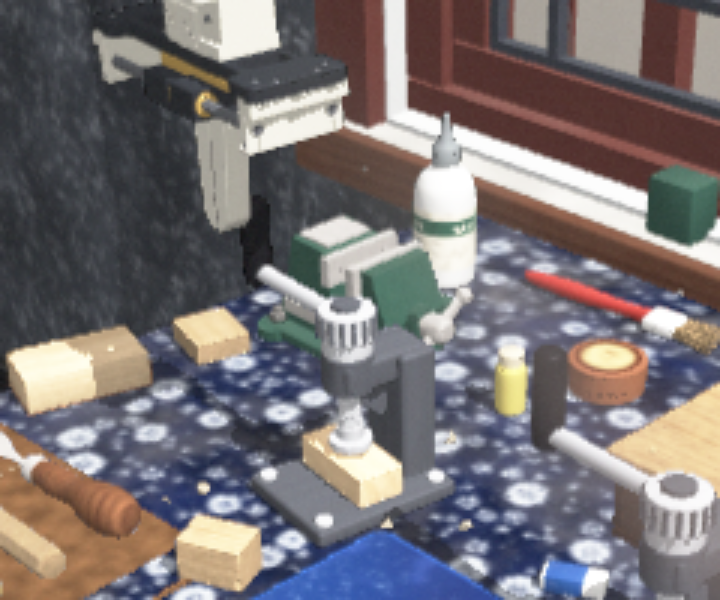

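```bash
python3 - <<'E'
from h import *
f=grab_frame("side");o=get_obs()
for p in(o["ee_pos"],[.499,.276,.184],[.499,.276,.137]):
  q=f["camera_matrix"]@(f["R"]@np.array(p)+f["t"]); print(q[:2]/q[2])
E
```

```text
[236.56972339 187.06169287]
[244.40582649 165.98534858]
[245.85939352 187.42039517]
```

```bash
python3 - <<'E'
from h import *; import cv2
f=grab_frame("side")["color"][130:210,190:290,::-1]
f=cv2.convertScaleAbs(f,alpha=2,beta=20)
cv2.imwrite("pics/side3.png",cv2.resize(f,None,fx=7,fy=7,interpolation=cv2.INTER_CUBIC))
f=grab_frame("top")["color"][:,:,::-1]
cv2.imwrite("pics/top3.png",cv2.resize(f[150:310,60:300],None,fx=3,fy=3))
E
```

```text
(no output)
```

View pics/side3.png

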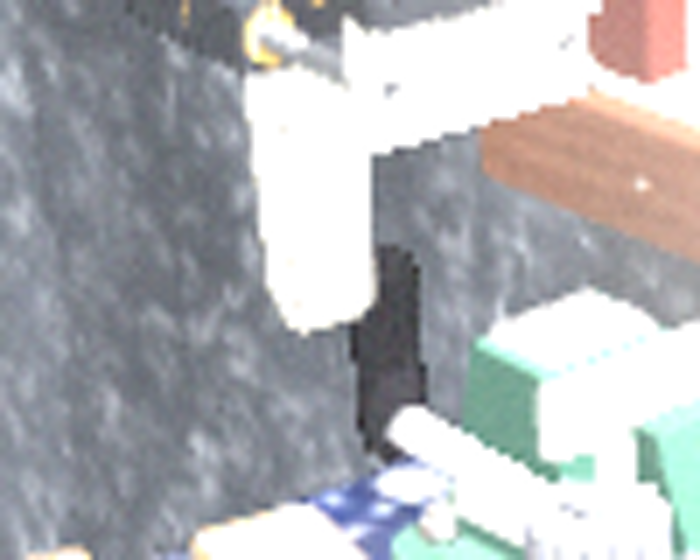

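View pics/top3.png

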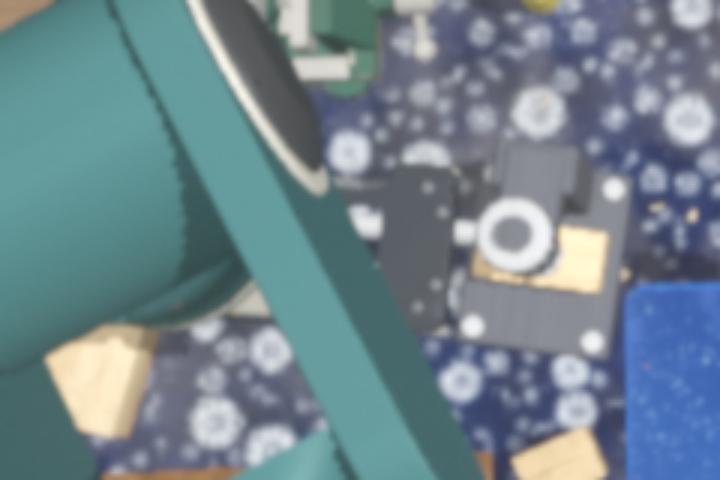

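```bash
python3 -m pendant '[{"tx":0.004,"ty":0.001,"tz":0,"ax":0,"ay":0,"az":0,"claw":255},{"tx":0.008,"ty":0.001,"tz":0,"ax":0,"ay":0.04,"az":0,"claw":255},{"tx":0.012,"ty":0.001,"tz":0.0006,"ax":0,"ay":0.08,"az":0,"claw":255},{"tx":0.0165,"ty":0.001,"tz":0.001,"ax":0,"ay":0.125,"az":0,"claw":255},{"tx":0.021,"ty":0.001,"tz":0.001,"ax":0,"ay":0.167,"az":0,"claw":255},{"tx":0.025,"ty":0.001,"tz":0.001,"ax":0,"ay":0.21,"az":0,"claw":255}]'
cat > look.py <<'E'
from h import *; import cv2,sys
o=get_obs();R=rot(o);d=np.array(o["ee_pos"])[:2]-C;r=np.hypot(*d);x=R.apply([1,0,0])
ph=np.degrees(np.arctan2(d[1],d[0])-np.arctan2(.0175,.1));yaw=np.degrees(np.arctan2(x[1],x[0]))+90
print("r",r,"phi_pos",ph,"phi_yaw",yaw,"force tool",np.round(R.inv().apply(o["force"]),2),o["time_s"])
for k in (0,2,5,10,15,20,25): print(ph-k,*goal(o,np.radians(ph-k),.0175,.143)[:2])
if len(sys.argv)>1:
  f=grab_frame("side")["color"][120:270,190:350,::-1]
  cv2.imwrite(f"pics/{sys.argv[1]}.png",cv2.resize(f,None,fx=4,fy=4,interpolation=cv2.INTER_CUBIC))
E
python3 look.py s4
```

```text
time_s: 3.35
ee_pos: [0.5027, 0.2778, 0.1427]
tcp_rot: [0.699, -0.699, 0.108, -0.108]
force: [-1.4, 2.6, 0.6]
width: 0.0007
r 0.10162846322309184 phi_pos 72.87703477095037 phi_yaw 72.36101882981798 force tool [-2.17 -0.55  2.09] 3.35
72.87703477095037 [ 0.     -0.0003 -0.0001] [-0.    -0.009 -0.   ]
70.87703477095037 [ 0.0035 -0.0003  0.0005] [-0.     0.026 -0.   ]
67.87703477095037 [ 0.0088 -0.0003  0.0011] [-0.     0.078 -0.   ]
62.877034770950374 [ 0.0176 -0.0003  0.0016] [-0.     0.166 -0.   ]
57.877034770950374 [ 0.0265 -0.0003  0.0013] [-0.     0.253 -0.   ]
52.877034770950374 [ 0.0353 -0.0003  0.0002] [-0.    0.34 -0.  ]
47.877034770950374 [ 0.0439 -0.0003 -0.0017] [-0.     0.427 -0.   ]
```

View pics/s4.png

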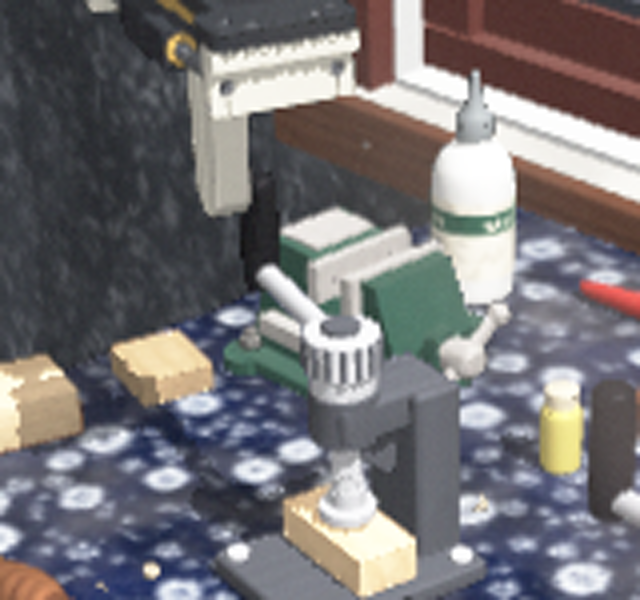

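```bash
python3 -m pendant '[{"tx":0.0044,"ty":0,"tz":0.001,"ax":0,"ay":0.035,"az":0,"claw":255},{"tx":0.0088,"ty":0,"tz":0.0015,"ax":0,"ay":0.078,"az":0,"claw":255},{"tx":0.0132,"ty":0,"tz":0.002,"ax":0,"ay":0.122,"az":0,"claw":255},{"tx":0.0176,"ty":0,"tz":0.002,"ax":0,"ay":0.166,"az":0,"claw":255},{"tx":0.022,"ty":0,"tz":0.002,"ax":0,"ay":0.21,"az":0,"claw":255},{"tx":0.0265,"ty":0,"tz":0.0015,"ax":0,"ay":0.253,"az":0,"claw":255},{"tx":0.031,"ty":0,"tz":0.001,"ax":0,"ay":0.3,"az":0,"claw":255},{"tx":0.0353,"ty":0,"tz":0.0005,"ax":0,"ay":0.34,"az":0,"claw":255}]'
python3 look.py s5
```

```text
time_s: 4.4
ee_pos: [0.5371, 0.2673, 0.1427]
tcp_rot: [0.67, -0.67, 0.227, -0.227]
force: [-3.0, 1.2, 0.9]
width: 0.0003
r 0.10185235550957393 phi_pos 52.5399183722512 phi_yaw 52.59974243452359 force tool [-3.14 -0.87 -0.86] 4.4
52.5399183722512 [ 0.0001 -0.0003 -0.0003] [-0.     0.001 -0.   ]
50.5399183722512 [ 0.0036 -0.0003  0.0002] [-0.     0.036 -0.   ]
47.5399183722512 [ 0.0088 -0.0003  0.0008] [-0.     0.088 -0.   ]
42.5399183722512 [ 0.0177 -0.0004  0.0012] [-0.     0.176 -0.   ]
37.5399183722512 [ 0.0265 -0.0004  0.0008] [-0.     0.263 -0.   ]
32.5399183722512 [ 0.0353 -0.0004 -0.0004] [-0.    0.35 -0.  ]
27.5399183722512 [ 0.044  -0.0004 -0.0023] [ 0.     0.437 -0.   ]
```

View pics/s5.png

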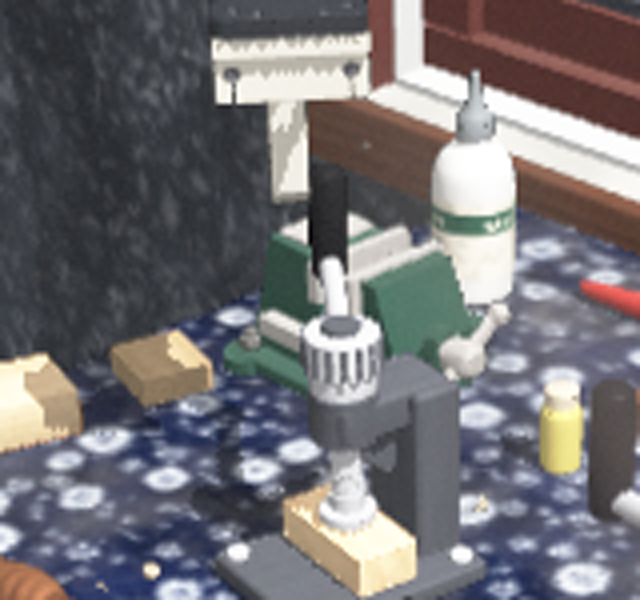

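```bash
python3 -m pendant '[{"tx":0.003,"ty":0,"tz":0.0003,"ax":0,"ay":0.03,"az":0,"claw":255},{"tx":0.006,"ty":0,"tz":0.0006,"ax":0,"ay":0.06,"az":0,"claw":255},{"tx":0.0088,"ty":0,"tz":0.0008,"ax":0,"ay":0.088,"az":0,"claw":255}]'
python3 look.py
```

```text
time_s: 4.82
ee_pos: [0.5451, 0.2624, 0.1427]
tcp_rot: [0.659, -0.659, 0.257, -0.257]
force: [-1.3, 2.8, 1.7]
width: 0.0008
r 0.10163691936801418 phi_pos 47.24285721655291 phi_yaw 47.341627346974086 force tool [-2.9  -1.69  1.15] 4.825
47.24285721655291 [ 0.     -0.0003 -0.0001] [-0.     0.002  0.   ]
45.24285721655291 [ 0.0035 -0.0003  0.0004] [-0.     0.037 -0.   ]
42.24285721655291 [ 0.0088 -0.0003  0.001 ] [-0.     0.089 -0.   ]
37.24285721655291 [ 0.0177 -0.0003  0.0014] [-0.     0.176 -0.   ]
32.24285721655291 [ 0.0265 -0.0003  0.001 ] [-0.     0.264 -0.   ]
27.242857216552913 [ 0.0353 -0.0003 -0.0002] [-0.     0.351 -0.   ]
22.242857216552913 [ 0.0439 -0.0003 -0.0022] [-0.     0.438 -0.   ]
```

```bash
python3 -m pendant '[{"tx":0.003,"ty":0,"tz":0.0003,"ax":0,"ay":0.03,"az":0,"claw":255},{"tx":0.006,"ty":0,"tz":0.0006,"ax":0,"ay":0.06,"az":0,"claw":255},{"tx":0.0088,"ty":0,"tz":0.001,"ax":0,"ay":0.088,"az":0,"claw":255}]'
python3 look.py s6
```

```text
time_s: 5.2
ee_pos: [0.5524, 0.2571, 0.1427]
tcp_rot: [0.647, -0.646, 0.286, -0.287]
force: [-0.7, 3.4, 0.3]
width: 0.0009
r 0.10154016309295245 phi_pos 42.131581003702244 phi_yaw 42.190403203229295 force tool [-2.93 -0.29  1.76] 5.2
42.131581003702244 [ 0.     -0.0003 -0.    ] [-0.     0.001 -0.   ]
40.131581003702244 [ 0.0035 -0.0003  0.0005] [-0.     0.036 -0.   ]
37.131581003702244 [ 0.0088 -0.0003  0.0011] [-0.     0.088 -0.   ]
32.131581003702244 [ 0.0176 -0.0003  0.0015] [-0.     0.176 -0.   ]
27.131581003702244 [ 0.0265 -0.0003  0.0011] [-0.     0.263 -0.   ]
22.131581003702244 [ 0.0353 -0.0003 -0.0001] [-0.    0.35 -0.  ]
17.131581003702244 [ 0.0439 -0.0003 -0.002 ] [-0.     0.437 -0.   ]
```

```bash
python3 -m pendant '[{"tx":0.003,"ty":0,"tz":0.0003,"ax":0,"ay":0.03,"az":0,"claw":255},{"tx":0.005,"ty":0,"tz":0.0006,"ax":0,"ay":0.05,"az":0,"claw":255}]'
python3 look.py s7
```

```text
time_s: 5.5
ee_pos: [0.5566, 0.2535, 0.1427]
tcp_rot: [0.639, -0.638, 0.304, -0.304]
force: [0.2, 4.4, 0.5]
width: 0.0006
r 0.10139569480723 phi_pos 39.015550569591376 phi_yaw 39.14431294827325 force tool [-3.3  -0.51  2.91] 5.5
39.015550569591376 [-0.     -0.0003  0.0001] [-0.001  0.002  0.   ]
37.015550569591376 [ 0.0035 -0.0003  0.0007] [-0.001  0.037  0.   ]
34.015550569591376 [ 0.0088 -0.0003  0.0012] [-0.001  0.09   0.   ]
29.015550569591376 [ 0.0176 -0.0003  0.0016] [-0.001  0.177  0.   ]
24.015550569591376 [ 0.0265 -0.0003  0.0012] [-0.001  0.264  0.   ]
19.015550569591376 [ 0.0352 -0.0003 -0.    ] [-0.001  0.351 -0.   ]
14.015550569591376 [ 0.0439 -0.0003 -0.0019] [-0.001  0.439 -0.   ]
```

View pics/s7.png

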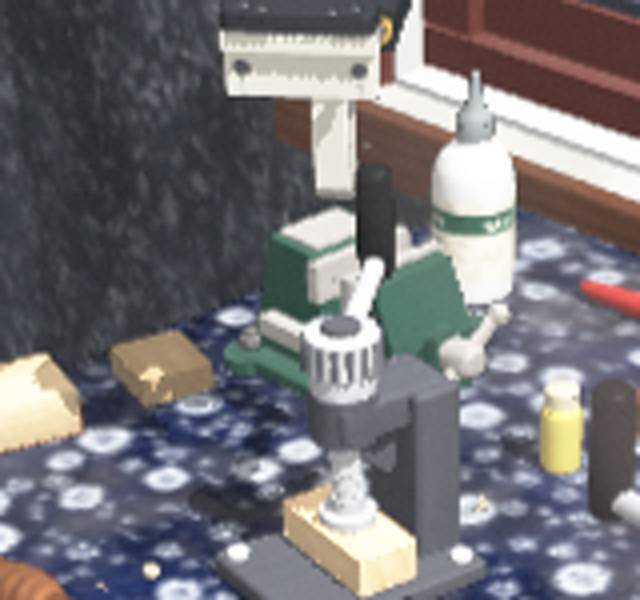

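```bash
python3 - <<'E'
from h import *; import cv2
f=grab_frame("top")["color"][150:300,120:300,::-1]
cv2.imwrite("pics/t7.png",cv2.resize(f,None,fx=4,fy=4,interpolation=2))
E
```

```text
(no output)
```

View pics/t7.png

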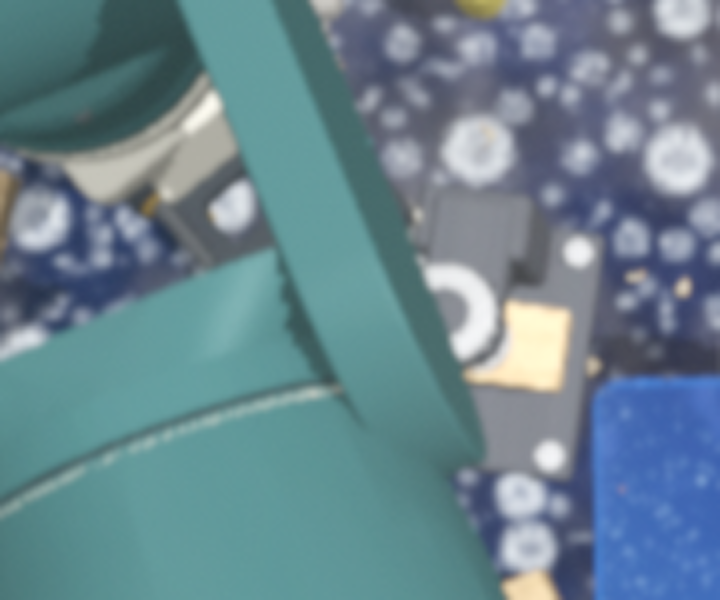

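```bash
python3 -m pendant '[{"tx":0.002,"ty":0,"tz":0.001,"ax":0,"ay":0.02,"az":0,"claw":255},{"tx":0.004,"ty":0,"tz":0.002,"ax":0,"ay":0.04,"az":0,"claw":255},{"tx":0.006,"ty":0,"tz":0.003,"ax":0,"ay":0.06,"az":0,"claw":255}]'
python3 look.py
```

```text
time_s: 5.98
ee_pos: [0.5627, 0.2505, 0.1425]
tcp_rot: [-0.629, 0.629, -0.323, 0.323]
force: [-3.8, 0.3, -0.7]
width: 0.0008
r 0.10336060127726909 phi_pos 35.387382159526574 phi_yaw 35.667802418716974 force tool [-2.47  0.69 -2.9 ] 5.975
35.387382159526574 [ 0.0003 -0.0005 -0.0018] [0.    0.005 0.   ]
33.387382159526574 [ 0.0038 -0.0005 -0.0013] [0.   0.04 0.  ]
30.387382159526574 [ 0.0091 -0.0005 -0.0007] [0.    0.092 0.   ]
25.387382159526574 [ 0.0179 -0.0005 -0.0004] [0.    0.179 0.   ]
20.387382159526574 [ 0.0268 -0.0005 -0.0008] [0.    0.267 0.   ]
15.387382159526574 [ 0.0356 -0.0005 -0.002 ] [0.    0.354 0.   ]
10.387382159526574 [ 0.0442 -0.0005 -0.004 ] [0.    0.441 0.   ]
```

```bash
python3 -m pendant '[{"tx":0.002,"ty":0,"tz":-0.0005,"ax":0,"ay":0.02,"az":0,"claw":255},{"tx":0.004,"ty":0,"tz":-0.0006,"ax":0,"ay":0.04,"az":0,"claw":255},{"tx":0.006,"ty":0,"tz":-0.0006,"ax":0,"ay":0.06,"az":0,"claw":255}]'
python3 look.py
```

```text
time_s: 6.35
ee_pos: [0.5661, 0.2457, 0.1427]
tcp_rot: [0.619, -0.618, 0.342, -0.342]
force: [1.9, 7.9, -0.1]
width: 0.0004
r 0.10253067652547185 phi_pos 32.124426066422956 phi_yaw 32.16239946291882 force tool [-5.69  0.12  5.76] 6.35
32.124426066422956 [ 0.0002 -0.0003 -0.001 ] [-0.001  0.001 -0.   ]
30.124426066422956 [ 0.0037 -0.0003 -0.0004] [-0.001  0.036 -0.   ]
27.124426066422956 [ 0.009  -0.0003  0.0001] [-0.001  0.088 -0.   ]
22.124426066422956 [ 0.0178 -0.0003  0.0005] [-0.001  0.175 -0.   ]
17.124426066422956 [ 0.0267 -0.0003  0.0001] [-0.001  0.262 -0.001]
12.124426066422956 [ 0.0354 -0.0003 -0.0011] [-0.001  0.35  -0.001]
7.124426066422956 [ 0.0441 -0.0004 -0.003 ] [-0.001  0.437 -0.001]
```

```bash
python3 -m pendant '[{"tx":0.0015,"ty":0,"tz":0.0006,"ax":0,"ay":0.018,"az":0,"claw":255},{"tx":0.0035,"ty":0,"tz":0.001,"ax":0,"ay":0.036,"az":0,"claw":255}]'
python3 look.py|head -1
```

```text
time_s: 6.6
ee_pos: [0.5684, 0.2437, 0.1425]
tcp_rot: [0.613, -0.612, 0.354, -0.353]
force: [-6.5, 7.4, 0.4]
width: 0.0003
r 0.10299891141861148 phi_pos 30.46358249273569 phi_yaw 30.043849376009327 force tool [-9.71 -0.41 -1.94] 6.6
```

```bash
python3 -m pendant '[{"tx":0.0015,"ty":0,"tz":0.0005,"ax":0,"ay":0.018,"az":0,"claw":255},{"tx":0.0035,"ty":0,"tz":0.0006,"ax":0,"ay":0.036,"az":0,"claw":255}]'
python3 look.py s8
```

```text
time_s: 6.85
ee_pos: [0.5701, 0.2418, 0.1425]
tcp_rot: [0.607, -0.605, 0.365, -0.363]
force: [-6.6, 10.1, 1.1]
width: 0.0007
r 0.10306673301872843 phi_pos 29.042929913192392 phi_yaw 27.946518507415682 force tool [-11.99  -1.06  -1.06] 6.85
29.042929913192392 [ 0.0003 -0.0005 -0.0015] [-0.001 -0.019 -0.004]
27.042929913192392 [ 0.0038 -0.0005 -0.0009] [-0.001  0.016 -0.004]
24.042929913192392 [ 0.0091 -0.0005 -0.0002] [-0.001  0.068 -0.004]
19.042929913192392 [ 0.0179 -0.0005  0.0003] [-0.     0.155 -0.004]
14.042929913192392 [ 0.0267 -0.0006  0.0001] [-0.     0.243 -0.004]
9.042929913192392 [ 0.0355 -0.0006 -0.0009] [-0.     0.33  -0.004]
4.042929913192392 [ 0.0442 -0.0006 -0.0027] [ 0.     0.417 -0.004]
```

```bash
python3 -m pendant '[{"tx":0.002,"ty":0,"tz":-0.0005,"ax":0,"ay":0.005,"az":0.002,"claw":255},{"tx":0.004,"ty":0,"tz":-0.0008,"ax":0,"ay":0.02,"az":0.004,"claw":255}]'
python3 look.py|head -2
```

```text
time_s: 7.15
ee_pos: [0.5716, 0.239, 0.1427]
tcp_rot: [0.605, -0.599, 0.373, -0.368]
force: [1.0, 14.3, -1.0]
width: 0.0003
r 0.10251867281610791 phi_pos 27.312112672017697 phi_yaw 26.722522541034564 force tool [-12.31   1.15   7.27] 7.15
27.312112672017697 [ 0.0002 -0.0003 -0.001 ] [-0.003 -0.01  -0.01 ]
```

View pics/s8.png

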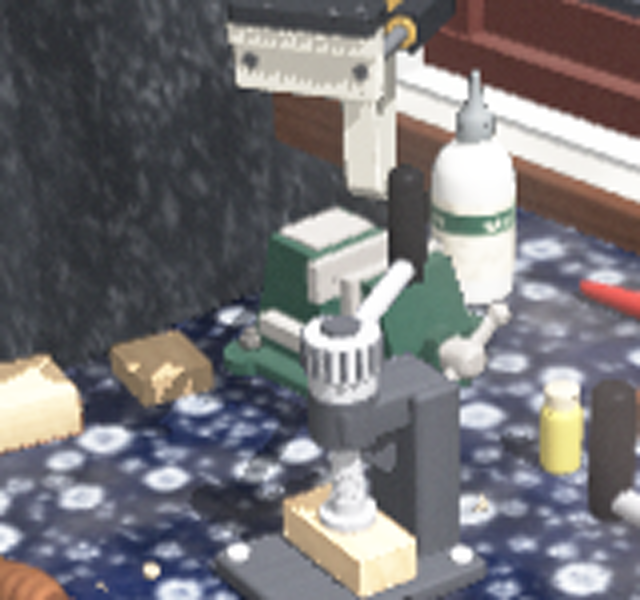

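```bash
python3 -m pendant '[{"tx":0.002,"ty":0,"tz":0.001,"ax":0,"ay":0.01,"az":-0.006,"claw":255},{"tx":0.004,"ty":0,"tz":0.001,"ax":0,"ay":0.025,"az":-0.01,"claw":255}]'
python3 look.py s9|head -2
```

```text
time_s: 7.4
ee_pos: [0.574, 0.2365, 0.1426]
tcp_rot: [0.598, -0.596, 0.378, -0.379]
force: [-2.3, 5.6, -0.2]
width: 0.0002
r 0.10291458902570479 phi_pos 25.373446901175544 phi_yaw 25.252944313466145 force tool [-6.    0.18  0.31] 7.4
25.373446901175544 [ 0.0002 -0.0004 -0.0014] [-0.002 -0.002 -0.001]
```

View pics/s9.png

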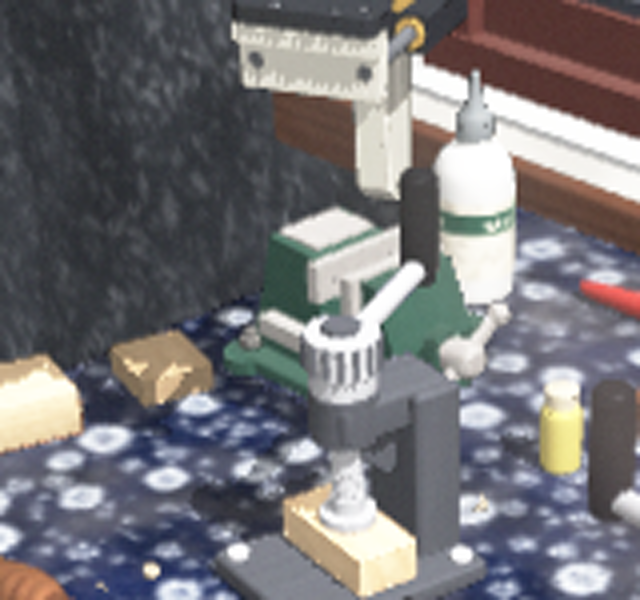

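```bash
python3 look.py s10|head -2; python3 look.py|head -1; python3 - <<'E'
from h import *
f=grab_frame("side")
for a in range(0,45,5):
  p=np.append(C+.1*np.array([np.cos(np.radians(a)),np.sin(np.radians(a))]),.184)
  q=f["camera_matrix"]@(f["R"]@p+f["t"]); q=q[:2]/q[2]; print(a,(q-[190,120])*4)
E
```

```text
r 0.10289577628348363 phi_pos 25.145414713526822 phi_yaw 25.195556965995436 force tool [-3.55  1.42 -0.05] 7.45
25.145414713526822 [ 0.0002 -0.0004 -0.0014] [-0.002  0.001 -0.   ]
r 0.10289495895644875 phi_pos 25.111863520033058 phi_yaw 25.241603715815756 force tool [-4.07  0.92 -0.34] 7.5
0 [487.54787688 187.87535911]
5 [474.55197209 183.20622406]
10 [460.69561116 179.04057583]
15 [446.07439115 175.39773462]
20 [430.78512083 172.29408301]
25 [414.92552999 169.74320749]
30 [398.59405367 167.75602503]
35 [381.88968005 166.34089086]
40 [364.91185018 165.50368461]
```

View pics/s10.png

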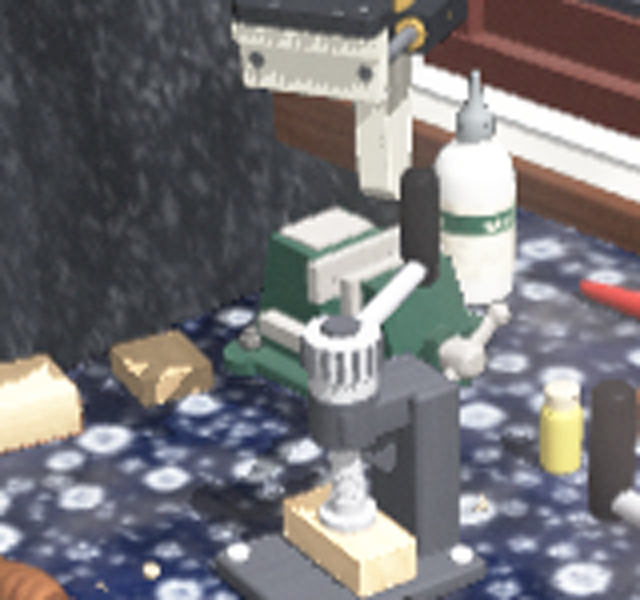

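```bash
python3 -m pendant '[{"tx":0.0015,"ty":0,"tz":0,"ax":0,"ay":0.015,"az":0,"claw":255},{"tx":0.003,"ty":0,"tz":0,"ax":0,"ay":0.03,"az":0,"claw":255}]'
python3 look.py s11|head -2
```

```text
time_s: 7.8
ee_pos: [0.5758, 0.2329, 0.1427]
tcp_rot: [0.592, -0.591, 0.387, -0.388]
force: [0.3, -1.2, 0.6]
width: 0.0008
r 0.10239912131633969 phi_pos 23.180500247807327 phi_yaw 23.48437449576123 force tool [ 1.24 -0.62 -0.16] 7.8
23.180500247807327 [ 0.0001 -0.0003 -0.0009] [-0.003  0.005  0.   ]
```

View pics/s11.png

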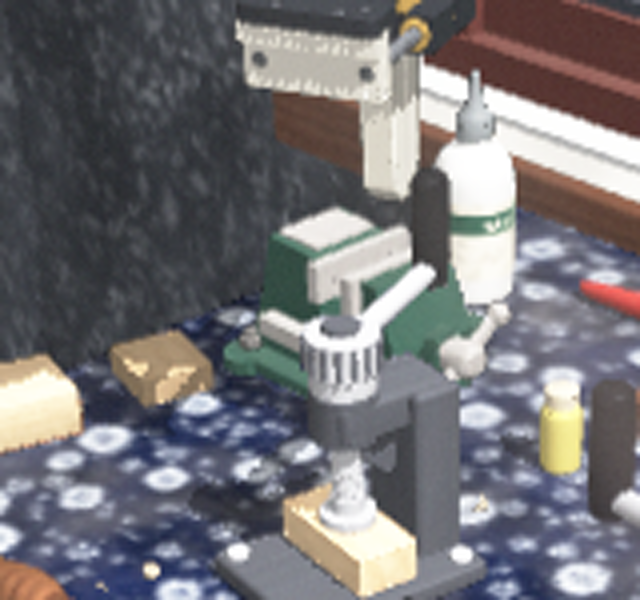

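Force has vanished and the post has drawn slightly ahead; I'll let time pass without pushing and look again.

```bash
python3 -m pendant '[{"tx":0,"ty":0,"tz":0,"ax":0,"ay":0,"az":0,"claw":255},{"tx":0,"ty":0,"tz":0,"ax":0,"ay":0,"az":0,"claw":255}]'
python3 look.py s12|head -2
```

```text
time_s: 8.1
ee_pos: [0.5759, 0.2326, 0.1427]
tcp_rot: [0.592, -0.591, 0.387, -0.389]
force: [0.8, 1.0, -0.3]
width: 0.0004
r 0.10226960998579541 phi_pos 22.97735678167338 phi_yaw 23.42575956247248 force tool [-0.6   0.26  1.11] 8.1
22.97735678167338 [ 0.0001 -0.0003 -0.0007] [-0.002  0.008  0.001]
```

View pics/s12.png

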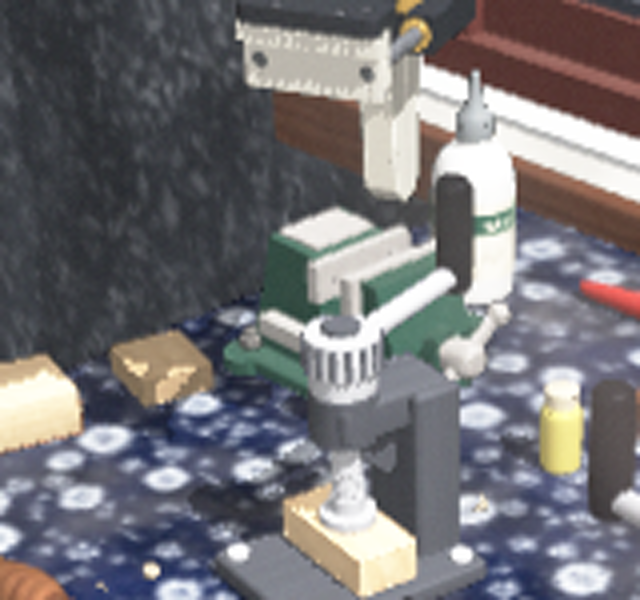

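Clicked: the post leapt ahead (u 430→455, about 12°) while the pusher stayed put. Backing off and raising.

```bash
python3 -m pendant '[{"tx":-0.01,"ty":0,"tz":0,"ax":0,"ay":0,"az":0,"claw":255},{"tx":-0.025,"ty":0,"tz":0,"ax":0,"ay":0,"az":0,"claw":255},{"tx":-0.035,"ty":-0.03,"tz":0,"ax":0,"ay":0,"az":0,"claw":255},{"tx":-0.04,"ty":-0.07,"tz":0,"ax":0,"ay":0,"az":0,"claw":255},{"tx":-0.04,"ty":-0.1,"tz":0,"ax":0,"ay":0,"az":0,"claw":255},{"tx":-0.04,"ty":-0.1,"tz":0,"ax":0,"ay":0,"az":0,"claw":255},{"tx":-0.04,"ty":-0.1,"tz":0,"ax":0,"ay":0,"az":0,"claw":255}]'
python3 look.py s13|head -1
```

```text
time_s: 9.02
ee_pos: [0.5592, 0.2698, 0.2417]
tcp_rot: [0.592, -0.591, 0.387, -0.388]
force: [1.0, 0.6, 0.3]
width: 0.0004
r 0.11574915259259919 phi_pos 43.34203138798083 phi_yaw 23.46115818585264 force tool [-0.18 -0.32  1.12] 9.025
```

View pics/s13.png

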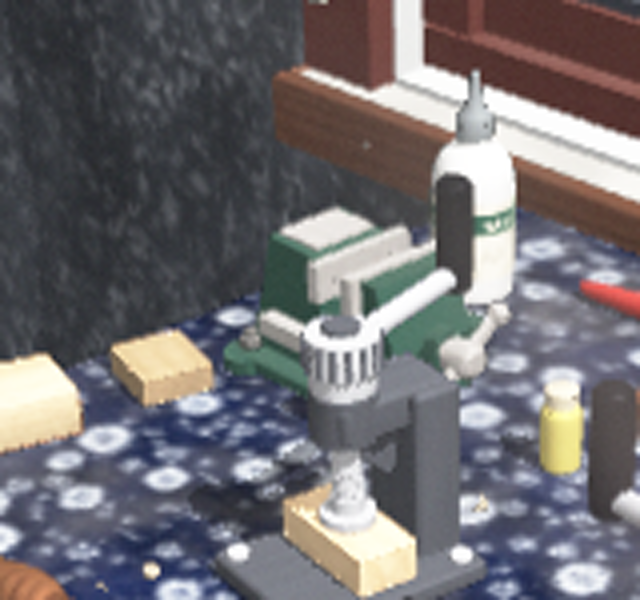

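```bash
python3 -c "
from station import *
print(finish_job())"
```

```text
the job is handed in; nothing more can be done
None
```

I tightened the clamp holding the block by pushing its lever clockwise with closed fingers until the clutch clicked once. I then stopped, backed off, raised the arm and handed the job in at about 9 s.

- **Push force:** it stayed at about 3 N while the screw turned, rose to about 12 N (about 10 N was expected) once the screw reached its stop, then dropped to zero.
- **Click:** with the pusher holding still, the post leapt ahead from about 23° to about 12°.
- **Travel:** the total turn was about 73° (1.27 rad). That fits the full screw travel plus the first notch, if the screw started near 0.08 rad.
- **Last side picture:** the lever was still in that notch, the gripper was clear, and the remaining force was about 1 N, close to the sensor noise. The empty clamp's post, partly in view, looked unmoved, and nothing went near it.
- **One disagreement:** in the side pictures the fingertips looked about 20 mm higher than the reported tool position. They still overlapped the post enough to push it.

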